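# Clamp a guitar neck in its carving jig

### The job

Clamp the guitar neck in its jig, ready for carving: with a fingertip or the outside of the fingers, swing the steel clamp strap round until its rubber pad stands over the middle of the neck's heel, then push the upright cam lever all the way down flat, so that the pad presses on the heel. Push lightly, without forcing anything, and grip or lift nothing; the neck must stay seated in its jig, and the things lying about must stay where they are.

Things in the scene. Friction and masses are not known exactly. Their poses are not given: they have to be found in the camera images.
- jig: Jig fixed on the bench: plywood board 18 mm thick. Origin at bench height below the middle of the neck's heel; +y along the neck from heel to headstock, +x across it away from the clamp post. Board: x -160 to 55, y -85 to 495 mm. Dark wooden stops, 36 mm above the bench, hold the heel (cheeks at x = 30 to 43 either side, end stop at y = -41 to -63). Post: 28 mm across, at x = -105, y = 0.
- neck: Guitar neck, loose, 0.4 to 0.75 kg, about 655 mm long, lying dark fretboard down in the jig. Origin on its underside at the middle of the heel, 22 mm above the bench; +y to the headstock, z up. The heel is the flat square end, 56 mm wide, 75 mm long, its top 47 mm above the bench, with four screw holes round its middle. The shaft is lower (back at most 43 mm above the bench).
- heel_mid (a point): The middle of the heel's top face, where the clamp pad must press.
- strap_pivot (a point): Point on the vertical axis of the clamp post at mid-thickness of the strap (79 mm above the bench), about which the strap swings.
- strap (a joint): Swing of the strap about the post, rad: 0 = square across the neck, pad over the middle of the heel; positive = swung away clockwise seen from above, to the jig's -y side. Parked at 1.0 to 1.9 at the start; so it is swung on anticlockwise. Range -0.7 to 2.1, no stop or detent at 0; it stays where it is left (friction: about 1.2 N at the pad moves it).
- strap_bar: The strap: flat steel bar 28 mm wide, 10 mm thick, underside 74 and top 84 mm above the bench with the lever at 0. Origin at bench height on the post's axis; +x along the strap to the pad. It reaches from 18 mm behind the axis to 119 mm ahead of it; the pad's spindle is 105 mm from the axis, its 17 mm wide nut stands up to 96 mm above the bench.
- clamp_pad: Round rubber pad, 21 mm across, 14 mm high, on the spindle below the strap's free end. Origin at the middle of its underside: 50 mm above the bench (3 mm above the heel) with the lever at 0, pressed on the heel when it is down. It springs in by about 2 mm (8 N per mm).
- lever_pivot (a point): Middle of the cam lever's horizontal hinge pin, on the post's axis above the strap, 98 mm above the bench; the pin lies square to the strap and turns with it.
- lever_end (a point): Free end of the cam lever, 90 mm from its pivot, on its centre line. The lever turns with the strap; black grip from 32 to 90 mm of its length, 15 to 17 mm wide, 11 mm thick.
- lever (a joint): Cam lever, rad: 0 = up, leaning 0.12 from upright to the rear (away from the pad); 1.45 = fully down on its stop, level, pointing from the post straight away from the pad. Starts at 0 to 0.2, stays where it is left; 2 to 5 N at the grip move it. It lowers the strap evenly by 5.5 mm and holds by friction. With it down the strap is too low to swing over the heel.
- cup: Steel cup, loose, 82 mm wide at the rim, 85 mm high, open, origin at the middle of its foot. Leave alone.
- glue: White glue bottle, loose, 50 mm across, 125 mm high, origin at the middle of its foot. Leave alone.
- block: Wooden sanding block, loose, 50 x 150 x 26 mm, lying on the bench on the lever's side of the board, origin at the middle of its underside. Leave alone.
- hammer: Small hammer, loose, 240 mm long, lying on the jig's board beside the neck's shaft, clear of the clamp, its top 44 mm above the bench. Leave alone.

How it is judged:
By the outcome, as a careful person would: the job done as asked, in the order asked, and still so for the second after the job is handed in, with the robot touching nothing.
It also fails if it takes over 54 s, if anything falls off the work surface, if the arm or the gripper's body presses on something with over 40 N, if the wrist force passes 120 N, or if a joint passes its speed limit or range.

### The arm

A 6-joint arm with a two-finger parallel gripper is mounted at the origin on the work surface. World frame = base frame: x ahead of the robot, y to its left, z up, the work surface at z = 0. Lengths are in m, angles in rad, forces in N, time in s.
With the tool pointing down it reaches from about 0.225 to 0.875 m from the base axis. Payload 3.4 kg.
Tool frame: the origin (TCP) lies between the finger pads; the fingertips stand 19 mm ahead of it and the grasp point (between the pads) is the TCP; z points along the fingers, y is the line along which they close (so a half turn about z gives the same grasp; the last joint's range is limited). The gripper opens to 85 mm and grips with 20 to 120 N. Pads are 22 mm wide; open, the fingers measure 114 mm over their backs; the gripper's body (76 mm by 85 mm) begins 54 mm behind the grasp point. The pads swing forward as they close: fully open they stand 13 mm farther back than shut.
Start: joints at [-0.121, 0.276, 1.505, -0, 1.361, -0.121], TCP at [0.575, -0, 0.25] pointing down, gripper open.
Joint ranges: [-2.89, 2.89], [-0.75, 2.08], [0.22, 2.7], [-1.18, 4.32], [0.11, 2.71], [-2.7, 2.7]. Speed limits (rad/s): [2.57, 2.57, 3.14, 3.14, 3.14, 3.14].

### API

Orientations are given as a unit quaternion [w, x, y, z].
In Python, from rig import get_state, imaging, ticket gives the robot as it stands. The module is installed in compiled form; this text tells all that it offers.
- The arm moves only by the shell command python3 -m inch 'ROWS' [FORCE]. ROWS is JSON, a list of rows, each an object with "claw": the opening, from -1 (shut) to 1 (fully open); "travel": the shift along the world's x, y, z in units of 200 mm (1.0 is 200 mm), a list of three; "turn": the turn about the world's z in units of 180 degrees (1.0 is 180 degrees). A call has 1 to 5 rows; each row is the pose to reach, as a shift and turn from the pose commanded when the call began, turning the shorter way round; what a row does not reach only later rows make up. A row lasts 1/10 s, in which the tool goes at most 50 mm and 8.59 degrees, less where a joint would pass 70% of its speed; a pose out of reach is approached as far as the arm can. A call with a number of a shift or a turn outside -1 to 1 is refused whole. A call with a gripper value outside its range is refused whole. The fingers move at their own pace and stop on an object; FORCE is the grip in N (left out, the last holds). Time passes only in rows, so rows that repeat a pose let the fingers close. It gives the time, the measured TCP pose, the force, the opening and the grip force at its end, in the units of the state.
- get_state(): the state, without advancing time (a new reading comes with each control period).
- imaging.get_image(name): name is "scene" or "side" or "wrist"; returns the picture (384x512x3 uint8, red, green, blue); there is no depth.
- imaging.camera_params(name): a dict with "camera_matrix" (3x3 intrinsics, pixels), "cam_to_world" (4x4, takes a point from camera to world coordinates); the wrist camera has in their place "T_tool_cam" (4x4, takes a point from camera to tool coordinates, whose origin is the TCP and whose axes are the flange's). Camera axes: x right, y down, z forward; pixel columns grow to the right and rows downward; lengths in m; the calibration is good to about 2 mm. A picture is of the moment at which its call begins: read the wrist's pose just before it. camera_params takes no time and is no camera call.
- ticket.sign_off(): hands the job in; it is judged then, once.
The state is a dict: "clock": time; "qpos": joint angles; "qd": joint speeds; "effort": joint torques, N m; "position": TCP position; "ee_rot": TCP orientation; "contact_force": force on the tool from outside, world axes, zero at the start; "moment": the same for the moment, N m; "width": finger opening in m; "gripper_force": force on a finger pad.
Only numpy, scipy, OpenCV 4.12 (cv2) and the standard library are available. Lean on these libraries where they do the work, as an engineer would, in place of code of your own. Each camera call takes 0.05 s, during which the arm holds its last target. There are 200 camera calls.

## Working session

There is one attempt and no reset: what is moved stays moved. The work goes in short steps, Python scripts to look and compute and a shell command to move; the robot and the scene stay as the last step left them, time stands still between calls to the robot, and variables do not carry over. Pictures are saved under pics/ and viewed, at most 10 in all, crops included, and the job is handed in when it is done.

```bash
mkdir -p pics
python3 - <<'E'
from rig import get_state, imaging
import cv2,numpy as np
s=get_state();print({k:np.round(v,3) for k,v in s.items()})
a=imaging.get_image("scene");b=imaging.get_image("side")
cv2.imwrite("pics/scene0.png",a[:,:,::-1]);cv2.imwrite("pics/side0.png",b[:,:,::-1])
for n in("scene","side","wrist"):
  print({k:np.round(v,4).tolist() for k,v in imaging.camera_params(n).items()})
E
```

```text
{'clock': np.float64(0.0), 'qpos': array([-0.121,  0.277,  1.506, -0.   ,  1.361, -0.121]), 'qd': array([-0.001, -0.001,  0.   , -0.001,  0.   , -0.   ]), 'effort': array([ 1.0000e-03, -4.1677e+01, -2.4581e+01, -0.0000e+00,  1.1000e-02,
        0.0000e+00]), 'position': array([0.574, 0.   , 0.249]), 'ee_rot': array([-0.001,  0.707,  0.707, -0.001]), 'contact_force': array([-0.798, -0.3  ,  0.895]), 'moment': array([-0.018,  0.054, -0.001]), 'gripper_force': np.float64(0.0), 'width': np.float64(0.085)}
{'camera_matrix': [[456.5637, 0.0, 259.5335], [0.0, 456.5637, 191.0204], [0.0, 0.0, 1.0]], 'cam_to_world': [[0.8242, 0.3505, -0.4447, 1.0244], [0.5662, -0.5169, 0.6421, -0.694], [-0.0048, -0.781, -0.6245, 0.8234], [0.0, 0.0, 0.0, 1.0]]}
{'camera_matrix': [[447.6971, 0.0, 251.7653], [0.0, 447.6971, 190.3089], [0.0, 0.0, 1.0]], 'cam_to_world': [[0.7798, -0.3615, 0.5111, -0.0679], [-0.6258, -0.4726, 0.6205, -0.7108], [0.0173, -0.8037, -0.5948, 0.8262], [0.0, 0.0, 0.0, 1.0]]}
{'camera_matrix': [[292.1794, 0.0, 250.74], [0.0, 292.1794, 195.2699], [0.0, 0.0, 1.0]], 'T_tool_cam': [[0.0003, -0.9622, -0.2725, 0.0684], [1.0, 0.0005, -0.0009, 0.0013], [0.001, -0.2725, 0.9622, -0.1235], [0.0, 0.0, 0.0, 1.0]]}
```

View pics/scene0.png

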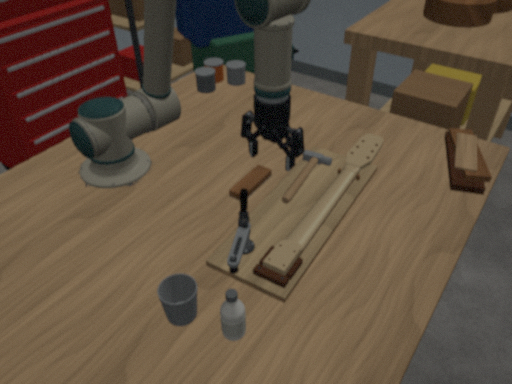

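View pics/side0.png

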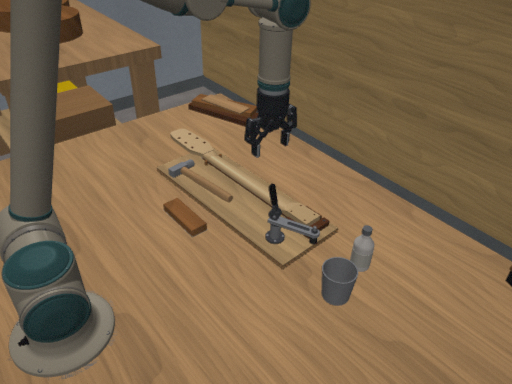

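Scene: post about (245,240), strap to (234,268), lever end (244,192), heel (283,255). Side: post (275,235), pad end (313,238), lever end (273,187), heel (300,213). I'll enlarge both for accurate points.

Run:
```python
import cv2,numpy as np
a=cv2.imread("pics/scene0.png")[180:300,200:320];b=cv2.imread("pics/side0.png")[170:270,240:340]
a=cv2.resize(a,(400,400),interpolation=3);b=cv2.resize(b,(400,400),interpolation=3)
cv2.imwrite("pics/crop0.png",np.hstack([a,b]))
```

```text
(no output)
```

View pics/crop0.png

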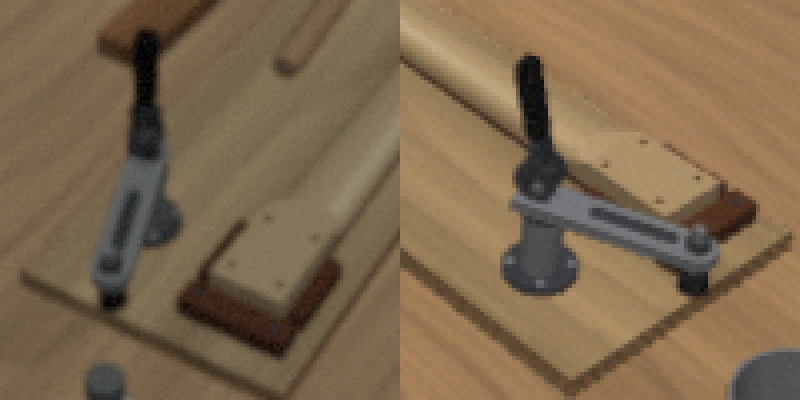

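```bash
cat > h.py <<'E'
import numpy as np
from rig import imaging
P={n:imaging.camera_params(n) for n in("scene","side")}
def ray(n,uv):
    K=np.array(P[n]["camera_matrix"]);T=np.array(P[n]["cam_to_world"])
    return T[:3,3],T[:3,:3]@np.linalg.inv(K)@[uv[0],uv[1],1]
def plane(n,uv,z):
    o,d=ray(n,uv);return o+d*(z-o[2])/d[2]
def tri(a,b):
    A=np.zeros((3,3));y=np.zeros(3)
    for n,uv in(("scene",a),("side",b)):
        o,d=ray(n,uv);d=d/np.linalg.norm(d);M=np.eye(3)-np.outer(d,d);A+=M;y+=M@o
    return np.linalg.solve(A,y)
E
python3 - <<'E'
from h import *
np.set_printoptions(precision=4,suppress=True)
s=lambda x,y:(200+x/3.3333-.35,180+y/3.3333-.35)
d=lambda x,y:(240+(x-400)/4-.4,170+y/4-.4)
pts=dict(hole=(s(270,252),d(658,159),.047),nut=(s(110,257),d(699,232),.096),lend=(s(146,33),d(528,58),.185),
 cA=(s(22,272),d(572,380),.018),cB=(s(278,393),d(790,237),.018),flange=(s(160,222),d(540,268),.02))
for k,(a,b,z) in pts.items(): print(k,tri(a,b),plane("scene",a,z),plane("side",b,z))
E
```

```text
hole [ 0.6505 -0.0682  0.0568] [ 0.6468 -0.0645  0.047 ] [ 0.6615 -0.0556  0.047 ]
nut [ 0.5862 -0.1644  0.0948] [ 0.5872 -0.1664  0.096 ] [ 0.5856 -0.1642  0.096 ]
lend [ 0.5369 -0.0532  0.1856] [ 0.5369 -0.0536  0.185 ] [ 0.5379 -0.0516  0.185 ]
cA [ 0.4953 -0.1544  0.0151] [ 0.4973 -0.1566  0.018 ] [ 0.4934 -0.1562  0.018 ]
cB [ 0.704  -0.1444  0.0157] [ 0.7046 -0.1444  0.018 ] [ 0.7011 -0.1476  0.018 ]
flange [ 0.5486 -0.0614  0.0148] [ 0.5508 -0.0628  0.02  ] [ 0.5436 -0.0682  0.02  ]
```

Nut at (0.586,-0.165), heel middle near (0.648,-0.064), post near (0.543,-0.069), so the jig is turned about 3° and the strap is at about 1.2 rad. Next I move above the clamp, shut the fingers and look from close by.

```bash
python3 -m inch '[{"claw":-1,"travel":[0,-0.2,0.25],"turn":0},{"claw":-1,"travel":[0,-0.4,0.25],"turn":0},{"claw":-1,"travel":[0.05,-0.5,0.25],"turn":0},{"claw":-1,"travel":[0.05,-0.5,0.25],"turn":0},{"claw":-1,"travel":[0.05,-0.5,0.25],"turn":0}]' 20
python3 -m inch '[{"claw":-1,"travel":[0,0,0],"turn":0},{"claw":-1,"travel":[0,0,0],"turn":0},{"claw":-1,"travel":[0,0,0],"turn":0}]'
python3 - <<'E'
from rig import get_state, imaging
import cv2,numpy as np,json
s=get_state();json.dump([list(map(float,s["position"])),list(map(float,s["ee_rot"]))],open("w1.json","w"))
a=imaging.get_image("wrist");cv2.imwrite("pics/w1.png",cv2.resize(a[:,:,::-1],(800,600),interpolation=3))
print(s["clock"],s["position"],s["ee_rot"],s["contact_force"])
E
```

```text
clock: 0.6
position: [0.5846, -0.0997, 0.299]
ee_rot: [-0.002, 0.707, 0.707, -0.0]
contact_force: [-0.1, 0.3, -0.5]
width: 0.012
gripper_force: 0.0
clock: 0.9
position: [0.5848, -0.0989, 0.3001]
ee_rot: [-0.0, 0.707, 0.708, -0.0]
contact_force: [-0.4, -0.1, 0.0]
width: -0.0001
gripper_force: 0.0
0.9 [ 0.58480097 -0.09890188  0.30010467] [-3.15215936e-04  7.06604359e-01  7.07608776e-01 -2.53444082e-05] [-0.37692121 -0.06434802  0.0078294 ]
```

View pics/w1.png

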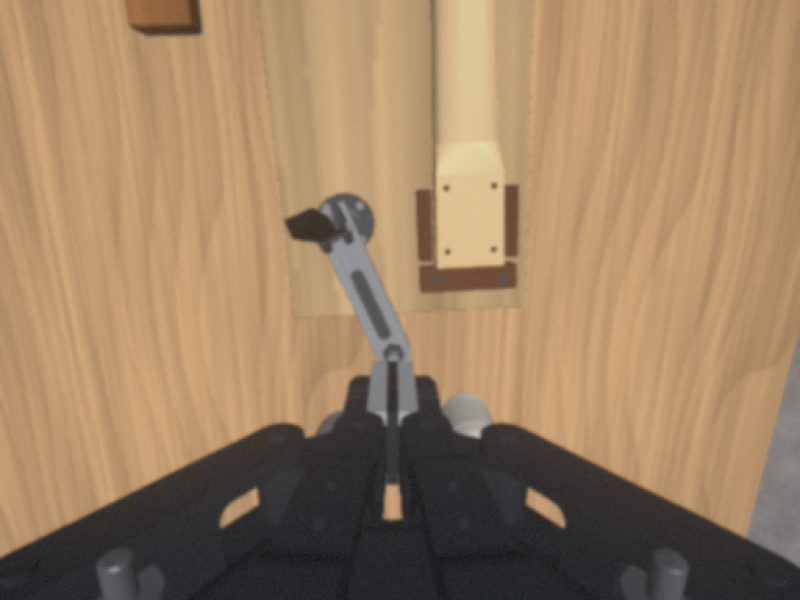

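The wrist picture shows the four heel holes at (446,188),(493,185),(493,249),(447,252), the nut at (394,351), the post flange at (347,220), the board corners at (297,318) and (521,305), and cup and glue just behind the fingers.

```bash
cat >> h.py <<'E'
from scipy.spatial.transform import Rotation as R
def wray(pq,uv):
    W=imaging.camera_params("wrist");K=np.array(W["camera_matrix"]);T=np.array(W["T_tool_cam"])
    p,q=pq;Rt=R.from_quat(q,scalar_first=True).as_matrix()
    return Rt@T[:3,3]+np.array(p),Rt@T[:3,:3]@np.linalg.inv(K)@[uv[0],uv[1],1]
def wplane(pq,uv,z):
    o,d=wray(pq,uv);return o+d*(z-o[2])/d[2]
E
python3 - <<'E'
from h import *;import json
np.set_printoptions(precision=4,suppress=True)
pq=json.load(open("w1.json"));f=lambda u,v,z:wplane(pq,((u+.5)*.64-.5,(v+.5)*.64-.5),z)
H=[f(446,188,.047),f(493,185,.047),f(493,249,.047),f(447,252,.047)]
o=np.mean(H,0);yv=H[0]+H[1]-H[2]-H[3];a=np.arctan2(-yv[0],yv[1])
cA,cB=f(297,318,.018),f(521,305,.018)
print("heel",o,"ang",np.degrees(a),"board",cA,cB,np.degrees(np.arctan2(*(cB-cA)[[1,0]])))
nut=f(394,351,.096);fl=f(347,220,.022)
a=.5*(a+np.arctan2(*(cB-cA)[[1,0]]))
e=np.array([np.cos(a),np.sin(a),0]);piv=o-.105*e
v=nut-piv;print("nut",nut,"flange",fl,"piv",piv,"r",np.hypot(*v[:2]),"strap deg",np.degrees(a-np.arctan2(v[1],v[0])))
print("lever end",f(296,224,.185),"cup",plane("scene",(179,315),0),"glue",plane("scene",(233,330),0))
E
```

```text
heel [ 0.6487 -0.0639  0.047 ] ang 3.1983025813651396 board [ 0.4972 -0.1576  0.018 ] [ 0.7046 -0.1446  0.018 ] 3.5884630287771078
nut [ 0.5873 -0.1595  0.096 ] flange [ 0.5464 -0.0671  0.022 ] piv [ 0.5439 -0.0702  0.047 ] r 0.09934457942197776 strap deg 67.52539117526777
lever end [ 0.536  -0.0544  0.185 ] cup [ 0.5368 -0.2981  0.    ] glue [ 0.6558 -0.2624  0.    ]
```

```bash
python3 -m inch '[{"claw":-1,"travel":[-0.06,-0.1,0],"turn":-0.045},{"claw":-1,"travel":[-0.12,-0.2,0],"turn":-0.09},{"claw":-1,"travel":[-0.18,-0.3,0],"turn":-0.135},{"claw":-1,"travel":[-0.22,-0.4,0],"turn":-0.18},{"claw":-1,"travel":[-0.22,-0.4,0],"turn":-0.225}]'
python3 -m inch '[{"claw":-1,"travel":[0,0,-0.1],"turn":-0.045},{"claw":-1,"travel":[0,0,-0.25],"turn":-0.09},{"claw":-1,"travel":[0,0,-0.45],"turn":-0.135},{"claw":-1,"travel":[0,0,-0.65],"turn":-0.135},{"claw":-1,"travel":[0,0,-0.8],"turn":-0.135}]'
python3 -m inch '[{"claw":-1,"travel":[0,0,-0.15],"turn":0},{"claw":-1,"travel":[0,0,-0.285],"turn":0},{"claw":-1,"travel":[0,0,-0.285],"turn":0}]'
```

```text
clock: 1.45
position: [0.5401, -0.1818, 0.3005]
ee_rot: [0.001, 0.91, 0.415, -0.0]
contact_force: [-0.5, 0.2, -0.6]
width: -0.0
gripper_force: 0.0
clock: 1.95
position: [0.5401, -0.1791, 0.1382]
ee_rot: [-0.001, 0.976, 0.218, -0.001]
contact_force: [0.1, -1.1, -0.0]
width: -0.0003
gripper_force: 0.0
clock: 2.25
position: [0.5384, -0.1784, 0.0799]
ee_rot: [-0.002, 0.976, 0.218, -0.003]
contact_force: [-0.8, 1.4, -0.6]
width: 0.0001
gripper_force: 0.0
```

Run:
```python
import numpy as np
piv=np.array([.544,-.070]);p0=np.array([.541,-.180]);t0=-64.8
pts=[(-64.8,.035)]+[(x,.025) for x in np.arange(-64.8,1,5.4)]
for i,(ph,d) in enumerate(pts):
    a=np.radians(ph);C=piv+.098*np.array([np.cos(a),np.sin(a)])+d*np.array([np.sin(a),-np.cos(a)])
    print(i,round(ph,1),np.round((C-p0)/.2,3),round((ph-t0)/180,3),np.round(C,4))
    if i%5==4:p0,t0=C,ph
```

```text
0 -64.8 [0.065 0.032] 0.0 [ 0.5541 -0.1736]
1 -64.8 [0.111 0.053] 0.0 [ 0.5631 -0.1693]
2 -59.4 [0.157 0.065] 0.03 [ 0.5724 -0.1671]
3 -54.0 [0.202 0.08 ] 0.06 [ 0.5814 -0.164 ]
4 -48.6 [0.245 0.1  ] 0.09 [ 0.5901 -0.16  ]
5 -43.2 [0.041 0.024] 0.03 [ 0.5983 -0.1553]
6 -37.8 [0.08  0.051] 0.06 [ 0.6061 -0.1498]
7 -32.4 [0.116 0.082] 0.09 [ 0.6133 -0.1436]
8 -27.0 [0.15  0.116] 0.12 [ 0.62   -0.1368]
9 -21.6 [0.179 0.154] 0.15 [ 0.6259 -0.1293]
10 -16.2 [0.026 0.04 ] 0.03 [ 0.6311 -0.1213]
11 -10.8 [0.048 0.082] 0.06 [ 0.6356 -0.1129]
12 -5.4 [0.066 0.126] 0.09 [ 0.6392 -0.1041]
13 -0.0 [0.08  0.172] 0.12 [ 0.642 -0.095]
```

```bash
python3 -m inch '[{"claw":-1,"travel":[0.065,0.03,0],"turn":0},{"claw":-1,"travel":[0.11,0.053,0],"turn":0},{"claw":-1,"travel":[0.157,0.065,0],"turn":0.03},{"claw":-1,"travel":[0.202,0.08,0],"turn":0.06},{"claw":-1,"travel":[0.245,0.1,0],"turn":0.09}]'
python3 - <<'E'
from rig import imaging
import cv2,numpy as np
a=imaging.get_image("scene")[170:310,190:330,::-1];b=imaging.get_image("side")[160:280,240:360,::-1]
cv2.imwrite("pics/c1.png",np.hstack([cv2.resize(x,(400,400),interpolation=3) for x in(a,b)]))
E
```

```text
clock: 2.75
position: [0.5919, -0.1598, 0.0852]
ee_rot: [0.001, 0.935, 0.356, 0.001]
contact_force: [-2.3, -0.7, -0.2]
width: -0.0001
gripper_force: 0.7
```

View pics/c1.png

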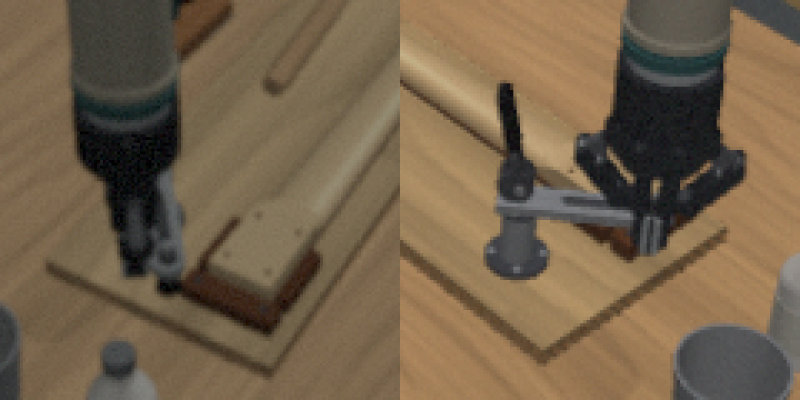

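The shut fingers lie flat on the strap's outer side and the strap is following; 2 N measured. I carry on along the arc.

```bash
python3 -m inch '[{"claw":-1,"travel":[0.041,0.024,0],"turn":0.03},{"claw":-1,"travel":[0.08,0.051,0],"turn":0.06},{"claw":-1,"travel":[0.116,0.082,0],"turn":0.09},{"claw":-1,"travel":[0.15,0.116,0],"turn":0.12},{"claw":-1,"travel":[0.179,0.154,0],"turn":0.15}]'
python3 -m inch '[{"claw":-1,"travel":[0.026,0.04,0],"turn":0.03},{"claw":-1,"travel":[0.048,0.082,0],"turn":0.06},{"claw":-1,"travel":[0.066,0.126,0],"turn":0.09},{"claw":-1,"travel":[0.073,0.15,0],"turn":0.105},{"claw":-1,"travel":[0.073,0.15,0],"turn":0.105}]'
python3 - <<'E'
from rig import imaging,get_state
import cv2,numpy as np,json
s=get_state();json.dump([list(map(float,s["position"])),list(map(float,s["ee_rot"]))],open("w2.json","w"))
w=imaging.get_image("wrist")[:,:,::-1];cv2.imwrite("pics/w2full.png",w)
a=imaging.get_image("scene")[190:290,230:330,::-1]
cv2.imwrite("pics/c2.png",np.hstack([cv2.resize(w[60:340,130:410],(400,400),interpolation=3),cv2.resize(a,(400,400),interpolation=3)]))
E
```

```text
clock: 3.35
position: [0.6269, -0.1294, 0.0848]
ee_rot: [0.001, 0.827, 0.563, 0.0]
contact_force: [-1.0, -1.7, -0.7]
width: 0.0002
gripper_force: 0.7
clock: 3.85
position: [0.6417, -0.0987, 0.0847]
ee_rot: [0.001, 0.724, 0.69, 0.001]
contact_force: [-0.5, -0.7, -0.7]
width: -0.0
gripper_force: 0.0
```

View pics/c2.png

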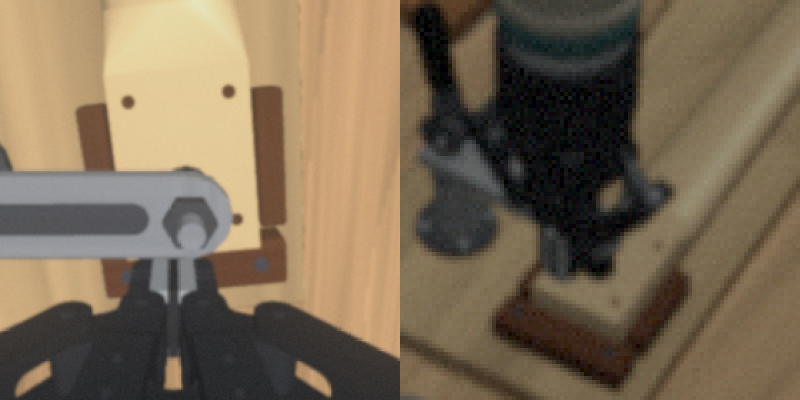

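Wrist: the strap lies square to the fingers with the nut at full-image (263,220), pad still short of the middle of the hole pattern. Compute what is left.

Run:
```python
from h import *;import json
np.set_printoptions(precision=4,suppress=True)
pq=json.load(open("w2.json"));f=lambda u,v,z:wplane(pq,(130+u/1.4286-.35,60+v/1.4286-.35),z)
q=pq[1];t=np.degrees(2*np.arctan2(q[2],q[1]))-90
print("turn",t,"nut",f(190,228,.094),"holes",f(128,102,.047),f(229,91,.047),f(236,218,.047))
d=f(180,172,.084)-f(0,172,.084);print("strap far edge deg",np.degrees(np.arctan2(d[1],d[0])),"mid edge",f(180,172,.084),f(0,172,.084),f(0,258,.084))
piv=np.array([.544,-.070])
for ph in(-3,0,2,3.3,4):
    a=np.radians(ph);print(ph,piv+.098*np.array([np.cos(a),np.sin(a)])+.025*np.array([np.sin(a),-np.cos(a)]),piv+.105*np.array([np.cos(a),np.sin(a)]))
```

```text
turn -2.7483812333595665 nut [ 0.6491 -0.0732  0.094 ] holes [ 0.6288 -0.0391  0.047 ] [ 0.667  -0.0369  0.047 ] [ 0.6693 -0.0875  0.047 ]
strap far edge deg -2.761276020171648 mid edge [ 0.647  -0.0587  0.084 ] [ 0.5922 -0.056   0.084 ] [ 0.5877 -0.0843  0.084 ]
-3 [ 0.6406 -0.1001] [ 0.6489 -0.0755]
0 [ 0.642 -0.095] [ 0.649 -0.07 ]
2 [ 0.6428 -0.0916] [ 0.6489 -0.0663]
3.3 [ 0.6433 -0.0893] [ 0.6488 -0.064 ]
4 [ 0.6435 -0.0881] [ 0.6487 -0.0627]
```

```bash
python3 -m inch '[{"claw":-1,"travel":[0.005,0.02,0],"turn":0.014},{"claw":-1,"travel":[0.008,0.036,0],"turn":0.026},{"claw":-1,"travel":[0.01,0.048,0],"turn":0.034},{"claw":-1,"travel":[0.01,0.048,0],"turn":0.034}]'
python3 - <<'E'
from rig import imaging,get_state
import cv2,numpy as np,json
s=get_state();json.dump([list(map(float,s["position"])),list(map(float,s["ee_rot"]))],open("w3.json","w"));print(s["position"],s["contact_force"])
w=imaging.get_image("wrist")[:,:,::-1];cv2.imwrite("pics/c3.png",cv2.resize(w[60:340,130:410],(600,600),interpolation=3))
E
```

```text
clock: 4.35
position: [0.643, -0.0899, 0.0839]
ee_rot: [0.001, 0.686, 0.728, 0.0]
contact_force: [0.9, -1.4, 0.5]
width: 0.0002
gripper_force: 0.4
[ 0.6429599  -0.08985963  0.08386922] [ 0.94316413 -1.38534764  0.46043888]
```

View pics/c3.png

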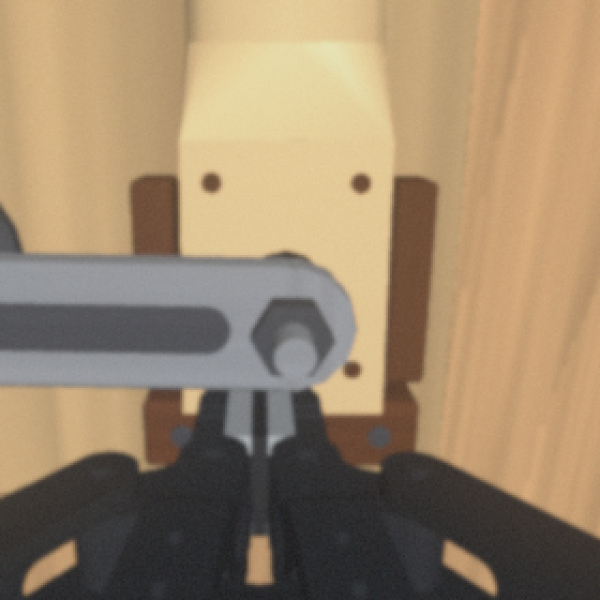

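Nut stud top at crop (295,357), strap's edges (0,253)–(290,260) and (0,386)–(270,388), holes (211,183),(361,183),(352,370).

Run:
```python
from h import *;import json
np.set_printoptions(precision=4,suppress=True)
pq=json.load(open("w3.json"));f=lambda u,v,z:wplane(pq,(130+u/2.143-.4,60+v/2.143-.4),z)
h1,h2,h3=f(211,183,.047),f(361,183,.047),f(352,370,.047)
n=f(295,357,.096);n2=f(293,337,.088)
print("heel",(h1+h3)/2,"ang",np.degrees(np.arctan2(*(h2-h1)[[1,0]])),"stud",n,n2)
for a,b in(((0,253),(270,259)),((0,386),(270,388))):
    d=f(*b,.084)-f(*a,.084);print(np.degrees(np.arctan2(d[1],d[0])))
```

```text
heel [ 0.6492 -0.0637  0.047 ] ang 3.381149276320099 stud [ 0.6494 -0.0657  0.096 ] [ 0.6494 -0.0646  0.088 ]
2.0742137003825882
2.9123273370967087
```

```bash
python3 -m inch '[{"claw":-1,"travel":[0,0.004,0],"turn":0},{"claw":-1,"travel":[0,0.007,0],"turn":0},{"claw":-1,"travel":[0,0.007,0],"turn":0},{"claw":-1,"travel":[0,-0.06,0],"turn":0},{"claw":-1,"travel":[0,-0.15,0],"turn":0}]'
python3 -m inch '[{"claw":-1,"travel":[0,0,0.2],"turn":0},{"claw":-1,"travel":[0,0,0.4],"turn":0},{"claw":-1,"travel":[0,0,0.6],"turn":0},{"claw":-1,"travel":[0,0,0.78],"turn":0},{"claw":-1,"travel":[0,0,0.9],"turn":0}]'
python3 -m inch '[{"claw":-1,"travel":[0,0,0],"turn":0}]'
python3 - <<'E'
from rig import imaging,get_state
import cv2,numpy as np,json
s=get_state();json.dump([list(map(float,s["position"])),list(map(float,s["ee_rot"]))],open("w4.json","w"));print(s["position"])
w=imaging.get_image("wrist")[:,:,::-1];cv2.imwrite("pics/c4.png",cv2.resize(w[0:300,50:450],(800,600),interpolation=3))
E
```

```text
clock: 4.9
position: [0.6419, -0.1197, 0.083]
ee_rot: [-0.001, 0.685, 0.728, -0.0]
contact_force: [1.2, -0.2, -0.3]
width: 0.0003
gripper_force: 0.0
clock: 5.4
position: [0.6429, -0.1215, 0.2665]
ee_rot: [0.002, 0.686, 0.727, 0.001]
contact_force: [0.1, -0.4, -0.1]
width: 0.0001
gripper_force: 0.0
clock: 5.5
position: [0.6441, -0.1217, 0.2679]
ee_rot: [0.004, 0.686, 0.727, 0.002]
contact_force: [-0.2, 0.6, -0.3]
width: 0.0003
gripper_force: 0.0
[ 0.64406908 -0.12171444  0.2678712 ]
```

View pics/c4.png

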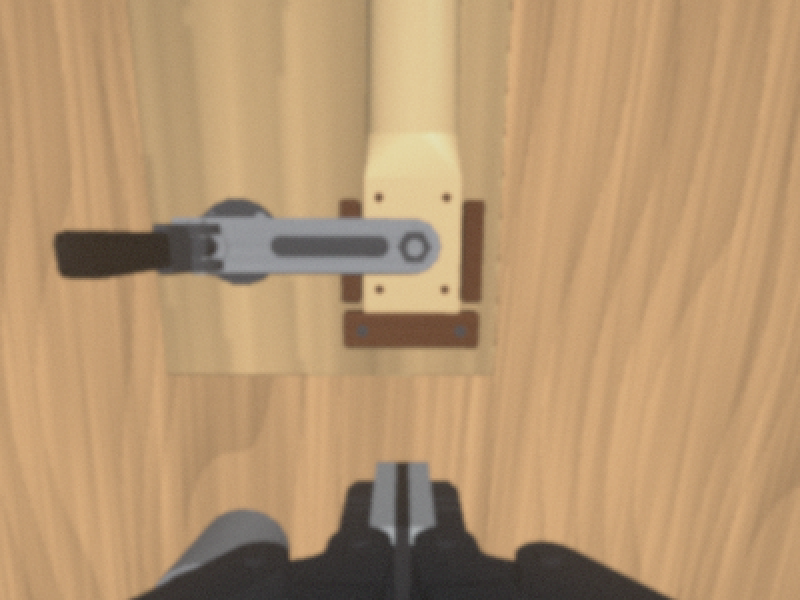

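Stud at (414,247), holes (379,197),(446,197),(445,289),(379,289), lever end near (58,254): the pad looks centred; check by numbers and work out the lever arc.

Run:
```python
from h import *;import json
np.set_printoptions(precision=4,suppress=True)
pq=json.load(open("w4.json"));f=lambda u,v,z:wplane(pq,(50+u/2-.25,v/2-.25),z)
print("heel",np.mean([f(*x,.047) for x in((379,197),(446,197),(445,289),(379,289))],0),"stud",f(414,247,.096),"lever",f(58,254,.185))
for a,b in(((220,217),(400,219)),((220,272),(400,275))):
    d=f(*b,.084)-f(*a,.084);print(np.degrees(np.arctan2(d[1],d[0])))
piv=np.array([.544,-.070]);e=np.array([np.cos(.059),np.sin(.059)]);r,h=.072,.0055
for th in[.2,.4,.6,.8,1.0,1.2,1.35,1.45,1.57]:
    c=piv-e*(r*np.sin(th)-h*np.cos(th)-.011);z=.117+r*np.cos(th)+h*np.sin(th);print(th,c,z)
```

```text
heel [ 0.6492 -0.0638  0.047 ] stud [ 0.6489 -0.0636  0.096 ] lever [ 0.5247 -0.0699  0.185 ]
2.7572023852056224
2.3932799366212736
0.2 [ 0.5461 -0.0699] 0.18865747492394225
0.4 [ 0.532  -0.0707] 0.1854581924509053
0.6 [ 0.5189 -0.0715] 0.17952969787716952
0.8 [ 0.5072 -0.0722] 0.1711083415729433
1.0 [ 0.4975 -0.0727] 0.1605298564389495
1.2 [ 0.49   -0.0732] 0.14821597329514025
1.35 [ 0.4861 -0.0734] 0.13813495993874564
1.45 [ 0.4843 -0.0735] 0.13113612084515713
1.57 [ 0.4831 -0.0736] 0.12255733377929788
```

```bash
python3 -m inch '[{"claw":-1,"travel":[-0.1,0.06,0],"turn":-0.045},{"claw":-1,"travel":[-0.2,0.12,0],"turn":-0.09},{"claw":-1,"travel":[-0.3,0.2,0],"turn":-0.135},{"claw":-1,"travel":[-0.34,0.265,0],"turn":-0.18},{"claw":-1,"travel":[-0.34,0.265,0],"turn":-0.225}]'
python3 -m inch '[{"claw":-1,"travel":[0,0,0],"turn":-0.045},{"claw":-1,"travel":[0,0,0],"turn":-0.09},{"claw":-1,"travel":[0,0,0],"turn":-0.135},{"claw":-1,"travel":[0,0,0],"turn":-0.18},{"claw":-1,"travel":[0,0,0],"turn":-0.225}]'
python3 -m inch '[{"claw":-1,"travel":[0,0,-0.1],"turn":-0.045},{"claw":-1,"travel":[0,0,-0.2],"turn":-0.05},{"claw":-1,"travel":[0,0,-0.3],"turn":-0.05},{"claw":-1,"travel":[0,0,-0.38],"turn":-0.05},{"claw":-1,"travel":[0,0,-0.38],"turn":-0.05}]'
```

```text
clock: 6.05
position: [0.5718, -0.0655, 0.2614]
ee_rot: [-0.002, 0.896, 0.443, -0.002]
contact_force: [-0.3, -0.6, 0.7]
width: 0.0
gripper_force: 0.0
clock: 6.55
position: [0.5733, -0.0672, 0.2609]
ee_rot: [-0.001, 0.994, 0.105, -0.002]
contact_force: [0.4, -0.2, 0.0]
width: -0.0
gripper_force: 0.0
clock: 7.05
position: [0.5715, -0.0666, 0.1829]
ee_rot: [-0.001, 1.0, 0.03, -0.005]
contact_force: [-0.3, 0.6, -0.4]
width: -0.0001
gripper_force: 0.0
```

```bash
python3 -m inch '[{"claw":-1,"travel":[-0.08,-0.015,0.005],"turn":0},{"claw":-1,"travel":[-0.13,-0.018,0.005],"turn":0},{"claw":-1,"travel":[-0.16,-0.019,0.005],"turn":0},{"claw":-1,"travel":[-0.19,-0.02,0],"turn":0},{"claw":-1,"travel":[-0.212,-0.02,-0.008],"turn":0}]'
python3 -m inch '[{"claw":-1,"travel":[-0.033,-0.002,-0.014],"turn":0},{"claw":-1,"travel":[-0.065,-0.003,-0.03],"turn":0},{"claw":-1,"travel":[-0.065,-0.003,-0.03],"turn":0}]'
python3 - <<'E'
from rig import imaging
import cv2,numpy as np
a=imaging.get_image("scene")[140:280,190:330,::-1];b=imaging.get_image("side")[140:260,220:340,::-1]
cv2.imwrite("pics/c5.png",np.hstack([cv2.resize(x,(400,400),interpolation=3) for x in(a,b)]))
E
```

```text
clock: 7.55
position: [0.5325, -0.071, 0.1864]
ee_rot: [0.001, 1.0, 0.03, 0.001]
contact_force: [0.5, -1.6, 3.6]
width: -0.0001
gripper_force: 1.0
clock: 7.85
position: [0.5175, -0.0711, 0.1792]
ee_rot: [-0.0, 1.0, 0.03, -0.001]
contact_force: [0.4, 0.0, 0.5]
width: 0.0
gripper_force: 0.0
```

View pics/c5.png

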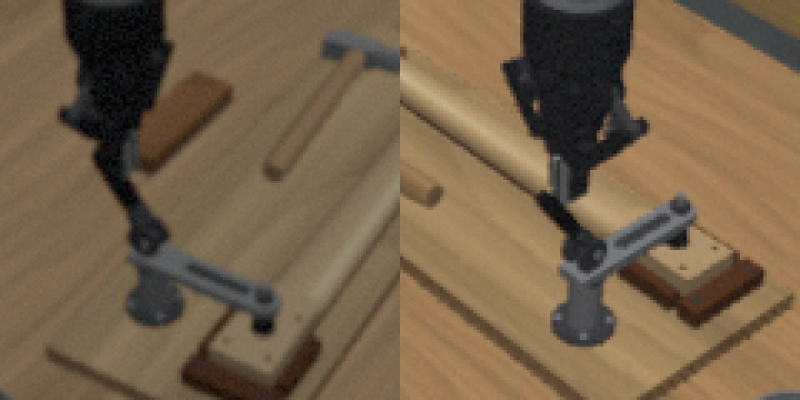

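The lever leans about 0.7 rad under the fingertip, the strap has stayed put over the heel, and the other things are unmoved. I continue down the arc.

```bash
python3 -m inch '[{"claw":-1,"travel":[-0.032,-0.002,-0.02],"turn":0},{"claw":-1,"travel":[-0.06,-0.003,-0.042],"turn":0},{"claw":-1,"travel":[-0.085,-0.005,-0.068],"turn":0},{"claw":-1,"travel":[-0.108,-0.006,-0.095],"turn":0},{"claw":-1,"travel":[-0.128,-0.007,-0.125],"turn":0}]'
python3 -m inch '[{"claw":-1,"travel":[-0.018,-0.002,-0.031],"turn":0},{"claw":-1,"travel":[-0.029,-0.002,-0.057],"turn":0},{"claw":-1,"travel":[-0.038,-0.002,-0.082],"turn":0},{"claw":-1,"travel":[-0.046,-0.002,-0.117],"turn":0}]'
```

```text
clock: 8.45
position: [0.4925, -0.0726, 0.1543]
ee_rot: [0.0, 1.0, 0.03, -0.0]
contact_force: [-0.6, -0.5, 3.7]
width: 0.0004
gripper_force: 1.2
clock: 8.85
position: [0.4838, -0.073, 0.1309]
ee_rot: [0.0, 1.0, 0.03, -0.0]
contact_force: [-2.6, -1.0, 4.1]
width: 0.0001
gripper_force: 1.5
```

```bash
python3 -m inch '[{"claw":-1,"travel":[-0.003,0,-0.015],"turn":0},{"claw":-1,"travel":[-0.004,0,-0.03],"turn":0},{"claw":-1,"travel":[-0.004,0,-0.03],"turn":0}]'
python3 -m inch '[{"claw":-1,"travel":[0,0,-0.008],"turn":0},{"claw":-1,"travel":[0,0,-0.015],"turn":0},{"claw":-1,"travel":[0,0,-0.015],"turn":0}]'
```

```text
clock: 9.15
position: [0.4834, -0.0729, 0.1248]
ee_rot: [-0.0, 1.0, 0.03, -0.0]
contact_force: [-0.0, 0.4, -0.7]
width: 0.0002
gripper_force: 0.0
clock: 9.45
position: [0.4837, -0.073, 0.1224]
ee_rot: [0.0, 1.0, 0.03, 0.0]
contact_force: [0.2, -0.7, 1.1]
width: 0.0001
gripper_force: 0.7
```

```bash
python3 -m inch '[{"claw":-1,"travel":[0,0,-0.008],"turn":0},{"claw":-1,"travel":[0,0,-0.008],"turn":0}]'
python3 -m inch '[{"claw":-1,"travel":[0,0,-0.008],"turn":0},{"claw":-1,"travel":[0,0,-0.008],"turn":0}]'
```

```text
clock: 9.65
position: [0.4837, -0.0731, 0.1217]
ee_rot: [0.0, 1.0, 0.03, 0.0]
contact_force: [-2.8, 1.0, 9.5]
width: -0.0001
gripper_force: 4.4
clock: 9.85
position: [0.4837, -0.0731, 0.1211]
ee_rot: [0.0, 1.0, 0.03, 0.001]
contact_force: [-5.4, 0.0, 16.0]
width: 0.0001
gripper_force: 8.1
```

Force climbs steeply with no more travel, so the lever is on its stop. Lift off and look.

```bash
python3 -m inch '[{"claw":-1,"travel":[0,0,0.05],"turn":0},{"claw":-1,"travel":[0,0,0.25],"turn":0},{"claw":-1,"travel":[0,0,0.45],"turn":0},{"claw":-1,"travel":[0,0,0.65],"turn":0},{"claw":-1,"travel":[0,0,0.8],"turn":0}]'
python3 -m inch '[{"claw":-1,"travel":[0,0.2,0],"turn":0},{"claw":-1,"travel":[0,0.4,0],"turn":0},{"claw":-1,"travel":[0,0.5,0],"turn":0},{"claw":-1,"travel":[0,0.5,0],"turn":0},{"claw":-1,"travel":[0,0.5,0],"turn":0}]'
python3 - <<'E'
from rig import imaging
import cv2,numpy as np
a=imaging.get_image("scene")[170:310,180:320,::-1];b=imaging.get_image("side")[160:280,220:340,::-1]
cv2.imwrite("pics/c6.png",np.hstack([cv2.resize(x,(400,400),interpolation=3) for x in(a,b)]))
E
```

```text
clock: 10.35
position: [0.4842, -0.0731, 0.2818]
ee_rot: [0.0, 1.0, 0.03, 0.002]
contact_force: [1.4, -0.5, 0.3]
width: 0.0001
gripper_force: 0.0
clock: 10.85
position: [0.4835, 0.0269, 0.279]
ee_rot: [0.0, 1.0, 0.03, 0.0]
contact_force: [0.3, -0.5, 0.8]
width: -0.0002
gripper_force: 0.0
```

View pics/c6.png

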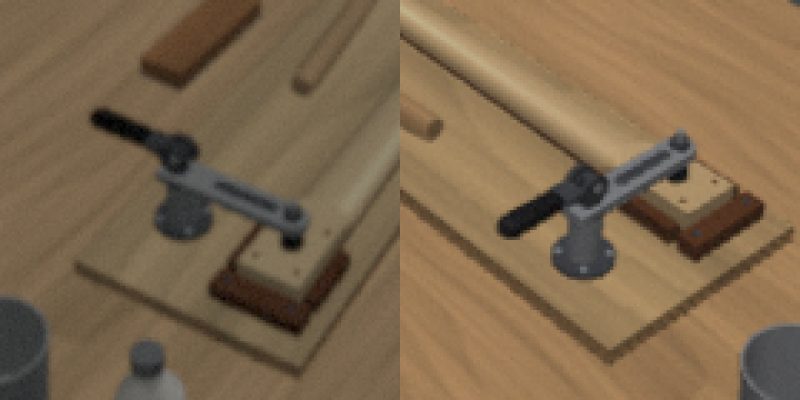

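The lever lies down pointing away from the pad (scene crop (97,117), side crop (505,230)), the pad is on the heel. Check heights and position by triangulation.

Run:
```python
from h import *
s=lambda x,y:(180+x/2.857-.35,170+y/2.857-.35)
d=lambda x,y:(220+(x-400)/3.333-.35,160+y/3.333-.35)
for n,a,b in(("lever end",(97,117),(505,230)),("nut top",(292,211),(682,137)),("lever root",(178,152),(589,187))):print(n,tri(s(*a),d(*b)).round(4))
```

```text
lever end [ 0.4584 -0.0726  0.0973]
nut top [ 0.6492 -0.0645  0.0876]
lever root [ 0.5413 -0.0709  0.0969]
```

```bash
python3 -c "
from rig import ticket;print(ticket.sign_off())"
```

```text
the job is handed in; nothing more can be done
None
```

The neck is clamped and the job handed in after about 11 s of robot time: the pad was within about 1 mm of the middle of the heel before clamping, and the lever is down against its stop (16 N peak push) and level within a few millimetres by triangulation. I saw no sign of the neck or the loose things moving in the pictures.

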